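Gauge the drive bushing of a pasta roller

TASK

Check the pasta roller's brass drive bushing for wear with the double-ended plug gauge that lies on the wooden rest. Slide the long thin go end fully home until its collar bears on the bushing and hold it there lightly for a moment, then draw it out and push the short thick no-go end squarely and centrally against the bushing's mouth for half a second to confirm that it refuses to enter. Push gently both times, with about 8 N and never more than 20 N, leave the other things on the worktop alone, and lay the gauge back in the two forks of its rest.

Things in the scene. Friction and masses are not known exactly. Their poses are not given: they have to be found in the camera images.
- gauge: Double-ended plug gauge, 168 mm long, 0.2 to 0.4 kg. Origin on its axis at mid-handle; x along the axis towards the go end. Handle: dark square bar 22 x 22 mm, flats facing y and z, x -50 to +50, light band at its middle: grip there. Go end at +x (longer, thinner plug), no-go end at -x (shorter, thicker plug). In the rest its axis is level, 41 mm above the worktop.
- go_collar: The go end's steel collar, part of the gauge, 32 mm across, 5 mm thick. Origin on the axis where the handle ends, 50 mm from the gauge's origin; its face that meets the bushing is 5 mm further on, and from there the go plug, 24 mm across, stands out 40 mm, with a 3 mm chamfer at its tip.
- nogo_plug: The no-go end, part of the gauge: a collar 32 mm across and 5 mm thick, then the plug, 29 mm across and 18 mm long, no chamfer. Origin on the axis where the handle ends, 50 mm from the gauge's origin; x as the gauge's, so the plug points to -x.
- go_tip (a point): Centre of the end face of the go plug, 95 mm from the gauge's origin.
- nogo_tip (a point): Centre of the end face of the no-go plug, 73 mm from the gauge's origin.
- roller: Pasta roller, aluminium and steel box 84 mm wide, 92 mm high, 150 mm long, fixed on the worktop. Origin on the worktop under the middle of its drive end, the flat aluminium face with the brass bushing; x points level into the machine. Bushing: rigid brass tube 44 mm across, level bore 26 mm wide and 48 mm deep, axis 50 mm above the worktop; it does not move in the job.
- bore (a point): Point on the bushing's axis in the plane of the roller's aluminium drive-end face, 50 mm above the worktop; x points along the bore into the machine. The bushing's rim (its mouth) stands 4 to 32 mm in front of this point, towards -x; how far differs each time and is not measured: find it by touch.
- rest: Wooden rest fixed on the worktop, 110 x 50 mm; two forked uprights 8 mm thick, 82 mm apart along its x; fork floors 30 mm, tips 48 mm high, slots 27 mm wide, flared at the top. Origin under its centre on the worktop. The handle lies in both forks along x, mid-handle over the origin, axis 41 mm up, either end first; the collars hold it endways with a few mm of play.
- timer: Grey round kitchen timer, 60 mm across, 25 mm high, bystander. Origin at the centre of its underside.
- spice_box: Cream round tin, 62 mm across, 25 mm high, bystander. Origin at the centre of its underside.
- match_tin: Small black rectangular tin, 50 x 54 x 21 mm, bystander. Origin at the centre of its underside.

How it is judged:
By the outcome, as a careful person would: the job done as asked, in the order asked, and still so for the second after the job is handed in, with the robot touching nothing.
It also fails if it takes over 72 s, if anything falls off the work surface, if the arm or the gripper's body presses on something with over 40 N, if the wrist force passes 120 N, or if a joint passes its speed limit or range.

ROBOT

A 6-joint arm with a two-finger parallel gripper is mounted at the origin on a cart in front of the work surface, level with it; the furniture and walls round the work are solid. World frame = base frame: x ahead of the robot, y to its left, z up, the work surface at z = 0. Lengths are in m, angles in rad, forces in N, time in s.
With the tool pointing down it reaches from about 0.4 to 0.825 m from the base axis. Payload 7 kg.
Tool frame: the origin (TCP) lies on the front face of the gripper's body, between the roots of the fingers; the fingertips stand 73 mm ahead of it and the grasp point (between the pads) lies 54 mm ahead of it; z points along the fingers, x is the direction in which the jaws open and shut, and the axes are right-handed (so a half turn about z gives the same grasp; the last joint's range is limited). The gripper opens to 85 mm and grips with 20 to 120 N. Pads are 22 mm wide; open, the fingers measure 114 mm over their backs; the gripper's body (76 mm by 85 mm) begins 54 mm behind the grasp point. The pads swing forward as they close: fully open they stand 13 mm farther back than shut.
Start: joints at [-0.858, 0.359, 0.012, 0, -1.224, -0.288], TCP at [0.278, -0.615, 0.304] pointing down, gripper open.
Joint ranges: [-3.07, 3.07], [-1.43, 2.12], [-1.02, 1.25], [-3.03, 1.67], [-3.05, -0], [-3.03, 3.03]. Speed limits (rad/s): [2.39, 2.39, 3.01, 3.14, 3.14, 3.14].

INTERFACE

Orientations are given as a rotation vector (axis times angle).
In Python, from plant import env gives the robot as it stands.
- The arm moves only by the tool carry_out, never from a script. Its argument "increments" is one flat list of numbers, 5 for each row, row after row: the shift along the tool's x, y, z in m, then the turn about the tool's z in degrees, then the gripper command: -1 is shut, 1 is fully open, values between are in proportion. A call has 1 to 20 rows; each row shifts and turns the commanded pose from where the row before left it, along the tool's axes as they then stand; what a row does not reach is not made up. A row lasts 1/12 s, in which the tool goes at most 41.7 mm and 7.16 degrees, less where a joint would pass 70% of its speed; a pose out of reach is approached as far as the arm can. A call is refused whole if a number of a shift passes 0.0417 or a number of a turn 7.16, either way. A call with a gripper value outside its range is refused whole. The fingers move at their own pace and stop on an object; "force" is the grip in N (left out, the last holds). Time passes only in rows, so rows that do not move let the fingers close. It gives the time, the measured TCP pose, the force and the opening at its end, in the units of the state.
- env.get_obs(): the state, without advancing time (a new reading comes with each control period).
- env.get_image(name): name is "scene" or "side" or "wrist"; returns a dict with "color" (384x512x3 uint8, blue, green, red), "range_z" (384x512 float32, m along the optical axis (not along the pixel's ray), 0 where there is no reading), "intrinsics" (3x3 intrinsics, pixels), "rvec" (rotation vector, rad) and "tvec" (3), from world to camera coordinates, as OpenCV has them. Camera axes: x right, y down, z forward; pixel columns grow to the right and rows downward; lengths in m; the calibration is good to about 2 mm. A picture is of the moment at which its call begins.
- env.close_job(): hands the job in, once; it reports no verdict.
Trained networks look in a picture, given as the dict that the camera call returned (one of the last four; its "shot" number tells which), for a name from the list of things; names that differ only in an ending like _2 or _b are one class to them, and where a whole thing is asked for, a point or a joint stands for the part that bears it (a point fixed in the world has none). Each returns a list of dicts, best first, with "score" (0 to 1); they miss things now and then, are a little off and sometimes report something else, mostly with a low value. They report only what shows in the picture. A call takes as long as a camera call.
- env.boxes_of(picture, target): "extent" ([left, top, width, height] in pixels, round what is visible of it).
- env.masks_of(picture, target): "mask" (384x512 bool, what is visible of it) and "extent" ([left, top, width, height] in pixels, round what is visible of it).
- env.place_of(picture, target): "uv" ([column, row] in pixels: a listed point, or the origin of a listed thing).
The state is a dict: "clock": time; "joints": joint angles; "joint_velocities": joint speeds; "joint_torque": joint torques, N m; "tool_pos": TCP position; "tool_rot": TCP orientation; "force": force on the tool from outside, world axes, zero at the start; "moment": the same for the moment, N m; "grip_width": finger opening in m.
Only numpy, scipy, OpenCV 4.12 (cv2) and the standard library are available. Lean on these libraries where they do the work, as an engineer would, in place of code of your own. Each camera call takes 0.05 s, during which the arm holds its last target. There are 200 camera calls.

## Working session

There is one attempt and no reset: what is moved stays moved. The work goes in short steps, Python scripts to look and compute and a tool call to move; the robot and the scene stay as the last step left them, time stands still between calls to the robot, and variables do not carry over. Pictures are saved under pics/ and viewed, about 8 in all and at most 12, crops included, and the job is handed in when it is done.

Besides the shell and the picture viewer there is one more tool, called after "Request:" as name(argument=value, ...) on one line, values as JSON. carry_out: Moves the arm, as the interface text tells. Its arguments: {"type":"object","properties":{"increments":{"type":"array","items":{"type":"number"}},"force":{"type":"number"}},"required":["increments"]}

```bash
ls; mkdir -p pics; cat > h.py <<'E'
import numpy as np, cv2
from plant import env
NAMES=["gauge","go_collar","nogo_plug","go_tip","nogo_tip","roller","bore","rest","timer","spice_box","match_tin"]
def cam(p):
    R=cv2.Rodrigues(np.array(p["rvec"],float))[0]; return R,np.array(p["tvec"],float).ravel(),np.array(p["intrinsics"])
def ray(p,uv):
    R,t,K=cam(p); d=R.T@(np.linalg.inv(K)@np.array([uv[0],uv[1],1.])); return -R.T@t,d
def at_z(p,uv,z):
    c,d=ray(p,uv); return c+d*(z-c[2])/d[2]
def cloud(p):
    R,t,K=cam(p); z=p["range_z"]; v,u=np.indices(z.shape)
    P=np.stack([(u-K[0,2])/K[0,0]*z,(v-K[1,2])/K[1,1]*z,z],-1); return (P-t)@R, z>0
def proj(p,X):
    R,t,K=cam(p); c=(R@np.atleast_2d(X).T).T+t; c=c@K.T; return c[:,:2]/c[:,2:]
E
python3 - <<'E'
from h import *
o=env.get_obs(); print({k:np.round(v,3) for k,v in o.items()})
for n in ["scene","side"]:
    p=env.get_image(n); cv2.imwrite(f"pics/{n}0.png",p["color"]); C,ok=cloud(p)
    print(n,"cam at",ray(p,(0,0))[0].round(3))
    for t in NAMES:
        r=env.place_of(p,t)[:2]
        for q in r:
            u,v=np.round(q["uv"]).astype(int); u=min(max(u,0),511);v=min(max(v,0),383)
            print(t,round(q["score"],2),np.round(q["uv"],1),"cloud",C[v,u].round(3),"z.041",at_z(p,q["uv"],.041).round(3))
E
```

```text
pics
{'clock': np.float64(0.0), 'joints': array([-0.858,  0.359,  0.011, -0.   , -1.224, -0.288]), 'joint_velocities': array([-0.   , -0.001, -0.001, -0.002, -0.001,  0.002]), 'joint_torque': array([ 1.0000e-03, -5.8332e+01,  2.9342e+01,  6.9370e+00, -6.0000e-03,
        0.0000e+00]), 'tool_pos': array([ 0.278, -0.615,  0.303]), 'tool_rot': array([-1.703e+00, -2.638e+00, -1.000e-03]), 'force': array([-0.501, -0.134, -0.411]), 'moment': array([-0.015,  0.006, -0.031]), 'grip_width': np.float64(0.086)}
scene cam at [0.035 0.675 0.814]
gauge 0.66 [305.2 160.3] cloud [ 0.49  -0.216  0.051] z.041 [ 0.495 -0.227  0.041]
go_collar 0.59 [287.1 154.5] cloud [ 0.545 -0.214  0.05 ] z.041 [ 0.549 -0.223  0.041]
nogo_plug 0.41 [319.9 164.6] cloud [ 0.447 -0.219  0.051] z.041 [ 0.454 -0.232  0.041]
go_tip 0.81 [273.  149.1] cloud [ 0.627 -0.275 -0.004] z.041 [ 0.594 -0.222  0.041]
nogo_tip 0.87 [329.9 171.1] cloud [ 0.42  -0.226  0.038] z.041 [ 0.419 -0.223  0.041]
nogo_tip 0.43 [274.4 147.5] cloud [ 0.626 -0.279 -0.002] z.041 [ 0.595 -0.231  0.041]
roller 0.66 [245.5 183.3] cloud [ 0.603 -0.103 -
[... 863 characters left out ...]
267 -0.   ] z.041 [ 0.45  -0.196  0.041]
go_tip 0.6 [226.6 164.4] cloud [ 0.588 -0.217  0.047] z.041 [ 0.59  -0.226  0.041]
nogo_tip 0.63 [284.  161.3] cloud [ 0.428 -0.215  0.05 ] z.041 [ 0.426 -0.231  0.041]
roller 0.83 [220.6 202.3] cloud [ 0.606 -0.101 -0.002] z.041 [ 0.604 -0.034  0.041]
bore 0.91 [223.5 185.5] cloud [ 0.595 -0.081  0.058] z.041 [ 0.597 -0.112  0.041]
rest 0.75 [258. 177.] cloud [ 0.502 -0.211  0.004] z.041 [ 0.505 -0.148  0.041]
timer 0.64 [198.  171.6] cloud [ 0.673 -0.237  0.014] z.041 [ 0.668 -0.191  0.041]
spice_box 0.69 [302.8 231.6] cloud [0.416 0.066 0.016] z.041 [0.422 0.096 0.041]
match_tin 0.73 [317.2 254. ] cloud [0.398 0.147 0.019] z.041 [0.403 0.171 0.041]
```

```bash
python3 - <<'E'
import cv2,numpy as np
a=cv2.imread("pics/scene0.png")[110:300,180:400]; b=cv2.imread("pics/side0.png")[110:300,150:370]
m=cv2.resize(np.vstack([a,b]),None,fx=1.55,fy=1.55)
m=cv2.resize(np.hstack([a,b]),(800,346),interpolation=cv2.INTER_CUBIC)
cv2.imwrite("pics/v1.png",m)
E
```

```text
(no output)
```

View pics/v1.png

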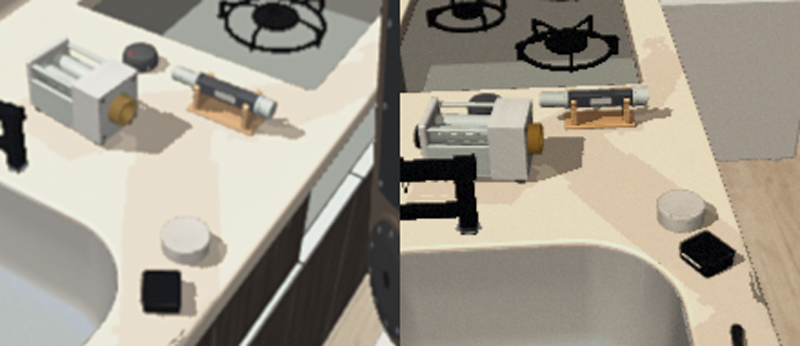

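The gauge lies roughly along world x with its go end at +x. The roller's bushing faces -x, at about (0.60, -0.10). I'll move above it for a closer look.

Request:
carry_out(increments=[0.0196,0.0241,0,0,1,0.0196,0.0241,0,0,1,0.0196,0.0241,0,0,1,0.0196,0.0241,0,0,1,0.0196,0.0241,0,0,1,0.0196,0.0241,0,0,1,0.0196,0.0241,0,0,1,0.0196,0.0241,0,0,1,0.0196,0.0241,0,0,1,0.0196,0.0241,0,0,1,0.0196,0.0241,0,0,1,0.0196,0.0241,0,0,1,0.0196,0.0241,0,0,1,0.0196,0.0241,0,0,1,0.0196,0.0241,0,0,1,0.0196,0.0241,0,0,1,0,0,0,6.1,1,0,0,0,6.1,1,0,0,0,6.1,1,0,0,0,6.1,1], force=60)

```text
clock: 2.87
tool_pos: [0.5004, -0.17, 0.304]
tool_rot: [2.227, 2.215, 0.0]
force: [0.9, -0.4, 0.2]
grip_width: 0.0853
```

```bash
python3 - <<'E'
from h import *
o=env.get_obs(); print({k:np.round(o[k],4) for k in ["clock","joints","tool_pos","tool_rot","force","grip_width"]})
print(cv2.Rodrigues(o["tool_rot"])[0].round(4))
p=env.get_image("wrist"); cv2.imwrite("pics/w1.png",p["color"]); C,ok=cloud(p); np.savez("w1.npz",C=C,ok=ok,**{k:p[k] for k in("color","rvec","tvec","intrinsics","range_z")})
print("cam",ray(p,(0,0))[0].round(3))
for t in NAMES:
    for q in env.place_of(p,t)[:2]:
        u,v=np.clip(np.round(q["uv"]).astype(int),0,[511,383])
        print(t,round(q["score"],2),np.round(q["uv"],1),"cloud",C[v,u].round(4),"z.041",at_z(p,q["uv"],.041).round(4))
E
```

```text
{'clock': np.float64(2.8667), 'joints': array([ 0.044 ,  0.117 , -0.3091,  0.    , -1.1445, -1.6203]), 'tool_pos': array([ 0.5004, -0.17  ,  0.304 ]), 'tool_rot': array([2.2274e+00, 2.2152e+00, 2.0000e-04]), 'force': array([ 0.9341, -0.359 ,  0.2142]), 'grip_width': np.float64(0.0853)}
[[ 5.5e-03  1.0e+00  2.0e-04]
 [ 1.0e+00 -5.5e-03 -0.0e+00]
 [-0.0e+00  2.0e-04 -1.0e+00]]
cam [ 0.42  -0.17   0.374]
gauge 0.61 [197.9 162.5] cloud [ 0.4889 -0.2296  0.0511] z.041 [ 0.4915 -0.2316  0.041 ]
go_collar 0.47 [206.8 210.1] cloud [ 0.5383 -0.2234  0.0516] z.041 [ 0.5422 -0.2253  0.041 ]
nogo_plug 0.69 [198.6 109.1] cloud [ 0.4387 -0.2247  0.0569] z.041 [ 0.4397 -0.2278  0.041 ]
go_tip 0.94 [204.4 246.6] cloud [ 0.579  -0.2285  0.0528] z.041 [ 0.5844 -0.2301  0.041 ]
nogo_tip 0.61 [199.   85.3] cloud [ 0.4176 -0.2331 -0.0007] z.041 [ 0.4182 -0.2261  0.041 ]
roller 0.79 [320.  243.7] cloud [ 0.5836 -0.1042  0.0374] z.041 [ 0.5815 -0.1049  0.041 ]
bore 0.93 [324.6 260.9] cloud [ 0.5864 -0.1047  0.0704] z.041 [ 0.6024 -0.0988  0.041 ]
rest 0.75 [204.3 155.5] cloud [ 0.4829 -0.2233  0.0518] z.041 [ 0.4845 -0.2248  0.041 ]
rest 0.47 [197.8 164.6] cloud [ 0.4917 -0.2297  0.0518] z.041 [ 0.4937 -0.2318  0.041 ]
timer 0.74 [184.6 298.4] cloud [ 0.6606 -0.2602  0.0243] z.041 [ 0.6496 -0.2564  0.041 ]
spice_box 0.81 [451.6  71.2] cloud [0.4061 0.0169 0.0245] z.041 [0.407  0.0077 0.041 ]
match_tin 0.53 [317.3 241.2] cloud [ 0.581  -0.1072  0.0352] z.041 [ 0.5785 -0.108   0.041 ]
```

View pics/w1.png

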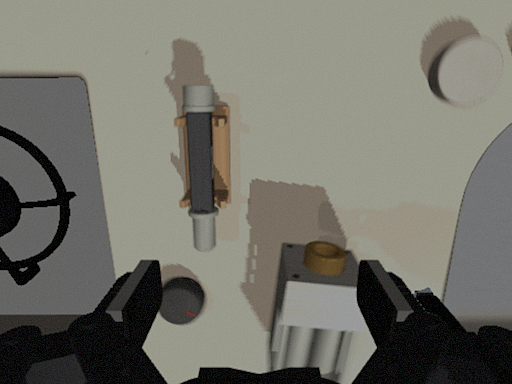

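The wrist view shows the gauge at about (200,160), go end down in the image (+x). The bushing is at (325,257), the timer at (182,300), and the roller below. Next I'll fit axes to the depth points.

```bash
cat > fit.py <<'E'
from h import *
from scipy.optimize import least_squares
def fit(p):
    C,ok=cloud(p); col=p["color"].astype(int); hsv=cv2.cvtColor(p["color"],cv2.COLOR_BGR2HSV)
    X,Y,Z=C[...,0],C[...,1],C[...,2]
    # handle top
    m=ok&(X>.44)&(X<.55)&(abs(Y+.225)<.03)&(Z>.046)&(Z<.058)
    P=C[m]
    if len(P)>50:
        a=np.polyfit(P[:,0],P[:,1],1)
        # per-x edges midline
        xs=[];ys=[]
        for x0 in np.arange(.45,.535,.006):
            q=P[abs(P[:,0]-x0)<.004,1]
            if len(q)>5: xs.append(x0); ys.append((np.percentile(q,3)+np.percentile(q,97))/2)
        b=np.polyfit(xs,ys,1); print("gauge n",len(P),"z med",np.median(P[:,2]).round(4),"yaw",np.degrees(np.arctan([a[0],b[0]])).round(2),"y at .495",(np.polyval(a,.495)).round(4),np.polyval(b,.495).round(4))
    # gauge parts z>0.03 extremes along x
    m=ok&(X>.38)&(X<.63)&(abs(Y+.225)<.02)&(Z>.03)&(Z<.07); P=C[m]
    print("gauge x range",np.percentile(P[:,0],[.5,99.5]).round(4))
    # brass
    m=ok&(hsv[...,1]>110)&(hsv[...,0]>8)&(hsv[...,0]<30)&(X>.55)&(X<.63)&(abs(Y+.1)<.05)&(Z>.03)&(Z<.085); P=C[m]
    print("brass n",len(P),P.min(0).round(4),P.max(0).round(4))
    Q=P[P[:,2]>.05]
    def res(t): # cylinder r 22, axis z .05(+dz)
        y0,s,dz=t; d=(Q[:,1]-y0-s*(Q[:,0]-.59))*np.cos(np.arctan(s)); return np.hypot(d,Q[:,2]-.05-dz)-.022
    r=least_squares(res,[-.105,0,0],loss="soft_l1",f_scale=.001); print("bushing y@.59,slope deg,dz",r.x[0].round(4),np.degrees(np.arctan(r.x[1])).round(2),r.x[2].round(4),"rms",np.sqrt(np.mean(r.fun**2)).round(4))
    r2=least_squares(lambda t:res([t[0],t[1],0]),[-.105,0],loss="soft_l1",f_scale=.001); print(" dz=0:",r2.x[0].round(4),np.degrees(np.arctan(r2.x[1])).round(2))
    # drive face: grey points z .015-.085 not brass, in front band
    m=ok&(abs(Y+.105)<.06)&(X>.585)&(X<.63)&(Z>.01)&(Z<.088)&(hsv[...,1]<90); P=C[m]
    if len(P)>50:
        a=np.polyfit(P[:,1],P[:,0],1)
        for _ in range(4):
            e=P[:,0]-np.polyval(a,P[:,1]); P=P[abs(e)<max(.0025,1.5*e.std()*.7)] ; a=np.polyfit(P[:,1],P[:,0],1)
        print("face n",len(P),"x@-.105",np.polyval(a,-.105).round(4),"yaw of normal",-np.degrees(np.arctan(a[0])).round(2),"y range",P[:,1].min().round(4),P[:,1].max().round(4))
    m=ok&(Z>.087)&(Z<.098)&(X>.55)&(X<.8)&(abs(Y+.1)<.1); P=C[m]
    if len(P)>50:
        r=cv2.minAreaRect((P[:,:2]*1000).astype(np.float32)); print("top rect",r,"n",len(P),"z",np.median(P[:,2]).round(4), "min x",np.percentile(P[:,0],1).round(4))
        for x0 in np.arange(P[:,0].min(),P[:,0].max(),.012):
            q=P[abs(P[:,0]-x0)<.004,1]; 
            if len(q)>5: print("   ",x0.round(3),np.percentile(q,[1,99]).round(4))
E
python3 - <<'E'
from fit import *
p=dict(np.load("w1.npz")); fit(p)
for n in ("side","scene"):
    print(n); fit(env.get_image(n))
E
```

```text
gauge n 2779 z med 0.0517 yaw [-0.18 -0.33] y at .495 -0.2275 -0.2276
gauge x range [0.4189 0.583 ]
brass n 1111 [ 0.5793 -0.1238  0.0329] [ 0.6021 -0.0801  0.075 ]
bushing y@.59,slope deg,dz -0.0996 -9.0 -0.0008 rms 0.0021
 dz=0: -0.0993 -8.72
face n 1405 x@-.105 0.5985 yaw of normal -6.15 y range -0.1428 -0.0586
top rect ((631.9715576171875, -105.53837585449219), (83.55818939208984, 75.54776000976562), 89.79108428955078) n 3486 z 0.0917 min x 0.5958
    0.594 [-0.1424 -0.1063]
    0.606 [-0.1437 -0.0781]
    0.618 [-0.1447 -0.0767]
    0.63 [-0.1461 -0.0717]
    0.642 [-0.1472 -0.0665]
    0.654 [-0.0925 -0.0642]
side
gauge n 203 z med 0.0503 yaw [0.41 0.48] y at .495 -0.2225 -0.2244
gauge x range [0.4249 0.5911]
brass n 132 [ 0.5854 -0.1155  0.0322] [ 0.6058 -0.075   0.0722]
bushing y@.59,slope deg,dz -0.0975 -5.27 -0.0016 rms 0.0021
 dz=0: -0.0986 -4.2
face n 61 x@-.105 0.6057 yaw of normal -13.39 y range -0.1334 -0.0563
top rect ((675.416748046875, -105.51873779296875), (90.72054290771484, 145.04916381835938), 83.0860366821289) n 449 z 0.091 min x 0.6034
    0.601 [-0.1368 -0.1053]
    0.613 [-0.1399 -0.057 ]
    0.625 [-0.139  -0.0562]
    0.637 [-0.1465 -0.0568]
    0.649 [-0.1454 -0.061 ]
    0.733 [-0.1483 -0.108 ]
    0.745 [-0.1413 -0.072 ]
scene
gauge n 263 z med 0.0506 yaw [0.72 1.85] y at .495 -0.2225 -0.2232
gauge x range [0.4206 0.5863]
brass n 175 [ 0.5818 -0.1159  0.0317] [ 0.6032 -0.0742  0.0753]
bushing y@.59,slope deg,dz -0.0965 -6.87 -0.0022 rms 0.0032
 dz=0: -0.098 -6.72
face n 273 x@-.105 0.6015 yaw of normal -6.97 y range -0.1414 -0.0543
top rect ((672.758544921875, -105.461181640625), (87.63554382324219, 148.03958129882812), 84.98612976074219) n 522 z 0.0908 min x 0.598
    0.597 [-0.1396 -0.0897]
    0.609 [-0.1398 -0.0565]
    0.621 [-0.1417 -0.0573]
    0.633 [-0.1413 -0.0588]
    0.645 [-0.1425 -0.0599]
    0.657 [-0.1335 -0.06  ]
    0.729 [-0.1525 -0.1011]
    0.741 [-0.1544 -0.0724]
```

Request:
carry_out(increments=[-0.0115,-0.002,0.0208,0.3,1,-0.0115,-0.002,0.0208,0,1,-0.0115,-0.002,0.0208,0,1,-0.0115,-0.002,0.0208,0,1,-0.0115,-0.002,0.0208,0,1,0,0,0,0,1,0,0,0,0,1])

```text
clock: 4.15
tool_pos: [0.4894, -0.2281, 0.1991]
tool_rot: [-2.228, -2.212, 0.003]
force: [0.0, 0.1, 1.0]
grip_width: 0.0856
```

```bash
python3 - <<'E'
from fit import *
o=env.get_obs(); print({k:np.round(o[k],4) for k in ["clock","joints","tool_pos","force"]})
print(cv2.Rodrigues(o["tool_rot"])[0].round(4))
p=env.get_image("wrist"); cv2.imwrite("pics/w2.png",p["color"])
for t in ["gauge","go_collar","nogo_plug","go_tip","nogo_tip"]:
    for q in env.place_of(p,t)[:1]: print(t,round(q["score"],2),np.round(q["uv"],1),"z.041",at_z(p,q["uv"],.041).round(4))
fit(p)
E
```

```text
{'clock': np.float64(4.15), 'joints': array([-7.3000e-02,  2.3360e-01, -4.2650e-01,  1.0000e-04, -9.1340e-01,
       -1.5051e+00]), 'tool_pos': array([ 0.4894, -0.2281,  0.1991]), 'force': array([0.0043, 0.0953, 1.0119])}
[[ 7.2e-03  1.0e+00 -2.7e-03]
 [ 1.0e+00 -7.2e-03  1.0e-04]
 [ 1.0e-04 -2.7e-03 -1.0e+00]]
gauge 0.58 [256.1 209. ] z.041 [ 0.4918 -0.2308  0.041 ]
go_collar 0.58 [259.3 265.6] z.041 [ 0.5373 -0.2288  0.041 ]
nogo_plug 0.62 [260.7 140.9] z.041 [ 0.4431 -0.2272  0.041 ]
go_tip 0.56 [258.4 320.8] z.041 [ 0.587  -0.2298  0.041 ]
nogo_tip 0.89 [258.3 102.2] z.041 [ 0.4181 -0.2287  0.041 ]
gauge n 5214 z med 0.0517 yaw [-0.32 -0.3 ] y at .495 -0.2281 -0.2281
gauge x range [0.4186 0.5822]
brass n 62 [ 0.5826 -0.1411  0.034 ] [ 0.5945 -0.0799  0.06  ]
bushing y@.59,slope deg,dz -0.1139 -40.52 -0.0029 rms 0.0007
 dz=0: -0.1131 -37.4
face n 216 x@-.105 0.6061 yaw of normal 3.86 y range -0.1449 -0.0588
```

View pics/w2.png

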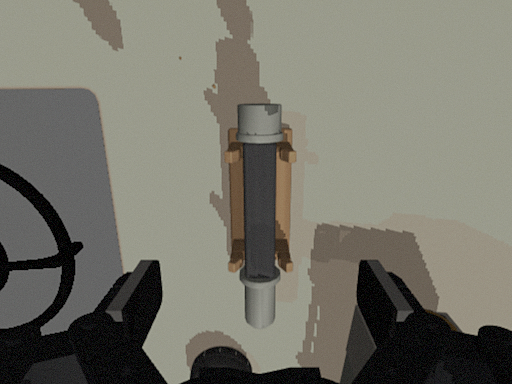

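The gauge is centred between the fingers (axis at column 259, handle rows 143–275), and its mid-handle is at x≈0.490. I'll descend and grip.

Request:
carry_out(increments=[0,0,0.0173,0,1,0,0,0.0173,0,1,0,0,0.0173,0,1,0,0,0.0173,0,1,0,0,0.0173,0,1,0,0,0.0173,0,1,0,0,0,0,1,0,0,0,0,0,0,0,0,0,-0.6,0,0,0,0,-1,0,0,0,0,-1,0,0,0,0,-1,0,0,0,0,-1,0,0,0,0,-1,0,0,0,0,-1,0,0,0,0,-1,0,0,0,0,-1,0,0,0,0,-1], force=70)

```text
clock: 5.95
tool_pos: [0.4905, -0.2279, 0.0972]
tool_rot: [2.227, 2.214, 0.001]
force: [-1.1, 0.5, 5.6]
grip_width: 0.0205
```

Request:
carry_out(increments=[0,0,-0.014,0,-1,0,0,-0.014,0,-1,0,0,-0.014,0,-1,0,0,-0.014,0,-1,0,0,-0.014,0,-1,0.0143,-0.0046,0,0,-1,0.0143,-0.0046,0,0,-1,0.0143,-0.0046,0,0,-1,0.0143,-0.0046,0,0,-1,0.0143,-0.0046,0,0,-1,0.0143,-0.0046,0,0,-1,0.0143,-0.0046,0,0,-1,0.0143,-0.0046,0,0,-1,0.0143,-0.0046,0,0,-1,0.0143,-0.0046,0,0,-1,0,0,0,5.6,-1,0,0,0,0,-1,0,0,0,0,-1,0,0,0,0,-1])

```text
clock: 7.53
tool_pos: [0.4448, -0.0847, 0.1661]
tool_rot: [-2.332, -2.105, -0.0]
force: [-0.0, -1.0, -2.3]
grip_width: 0.0214
```

```bash
python3 - <<'E'
from fit import *
o=env.get_obs(); print({k:np.round(o[k],4) for k in ["clock","joints","tool_pos","force","moment","grip_width"]})
print(cv2.Rodrigues(o["tool_rot"])[0].round(4))
p=env.get_image("wrist"); cv2.imwrite("pics/w3.png",p["color"]); np.savez("w3.npz",**{k:p[k] for k in("color","rvec","tvec","intrinsics","range_z")})
z=o["tool_pos"][2]-.054
for t in ["gauge","go_collar","go_tip","nogo_plug","nogo_tip"]:
    for q in env.place_of(p,t)[:1]: print(t,round(q["score"],2),np.round(q["uv"],1),"at axis z",at_z(p,q["uv"],z).round(4))
for q in env.place_of(p,"bore")[:1]: print("bore",round(q["score"],2),q["uv"],at_z(p,q["uv"],.05).round(4))
fit(p)
E
```

```text
{'clock': np.float64(7.5333), 'joints': array([ 2.4920e-01,  1.3750e-01, -6.4810e-01, -1.0000e-04, -7.8520e-01,
       -1.9217e+00]), 'tool_pos': array([ 0.4448, -0.0847,  0.1661]), 'force': array([-0.0202, -1.0476, -2.3385]), 'moment': array([-0.018 ,  0.0574,  0.0213]), 'grip_width': np.float64(0.0214)}
[[ 1.016e-01  9.948e-01 -0.000e+00]
 [ 9.948e-01 -1.016e-01  1.000e-04]
 [ 1.000e-04 -0.000e+00 -1.000e+00]]
gauge 0.66 [257.  287.3] at axis z [ 0.4448 -0.0862  0.1121]
nogo_plug 0.68 [259.7 173.8] at axis z [ 0.396  -0.0801  0.1121]
nogo_tip 0.65 [260.6 114.7] at axis z [ 0.3745 -0.0776  0.1121]
gauge n 297 z med 0.0479 yaw [-17.05 -16.03] y at .495 -0.2368 -0.2378
gauge x range [0.4477 0.5339]Traceback (most recent call last):
  File "<stdin>", line 9, in <module>
  File "fit.py", line 22, in fit
    print("brass n",len(P),P.min(0).round(4),P.max(0).round(4))
                           ~~~~~^^^
    return umr_minimum(a, axis, None, out, keepdims, initial, where)
ValueError: zero-size array to reduction operation minimum which has no identity
```

View pics/w3.png

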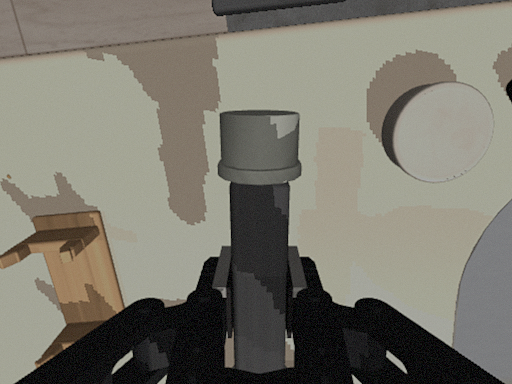

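```bash
python3 - <<'E'
from h import *
from scipy.optimize import least_squares
p=dict(np.load("w1.npz")); C,ok=cloud(p); X,Y,Z=C[...,0],C[...,1],C[...,2]; hsv=cv2.cvtColor(p["color"],cv2.COLOR_BGR2HSV)
# face plane RANSAC-ish: z between .01 and .085 grey, x .585-.615
m=ok&(abs(Y+.1)<.05)&(X>.585)&(X<.62)&(Z>.01)&(Z<.086)&(hsv[...,1]<90); P=C[m]
t=np.array([.6,-.1,0])
f=lambda t:(P[:,0]-t[0]-t[1]*(P[:,1]+.1)-t[2]*(P[:,2]-.05))
r=least_squares(f,t*[1,1,0],loss="cauchy",f_scale=.0007); print("face x@y-.1,z.05",r.x[0].round(4),"yaw",-np.degrees(np.arctan(r.x[1])).round(2),"tilt",np.degrees(r.x[2]).round(2),"inliers",(abs(r.fun)<.0015).sum(),len(P))
r=least_squares(lambda t:f([t[0],t[1],0]),[.6,-.1],loss="cauchy",f_scale=.0007); fx,fs=r.x; print(" no tilt",fx.round(4),-np.degrees(np.arctan(fs)).round(2))
# left edge of top
m=ok&(Z>.087)&(Z<.096)&(X>.597)&(X<.65); P2=C[m]; xs=np.arange(.6,.648,.003); e=[P2[abs(P2[:,0]-x)<.002,1].min() for x in xs]; a=np.polyfit(xs,e,1); print("left edge yaw",np.degrees(np.arctan(a[0])).round(2),"y@.6",np.polyval(a,.6).round(4))
# all face-ish points' y extremes by z
F=P[abs(f([fx,fs,0]))<.002]
for z0 in (.02,.035,.05,.065,.08):
    q=F[abs(F[:,2]-z0)<.006,1]; print(z0,len(q),np.percentile(q,[.5,99.5]).round(4))
m=ok&(hsv[...,1]>110)&(hsv[...,0]>8)&(hsv[...,0]<30)&(X>.57)&(X<.61)&(abs(Y+.1)<.03)&(Z>.053)&(Z<.08); Q=C[m]
for yaw in (-5.5,-6,-6.5):
    s=np.tan(np.radians(yaw))
    g=lambda t:np.hypot((Q[:,1]-t[0]-s*(Q[:,0]-.59))*np.cos(np.radians(yaw)),Q[:,2]-.05-t[1])-.022
    r=least_squares(g,[-.1,0],loss="cauchy",f_scale=.0007); print(yaw,r.x.round(4),np.median(abs(r.fun)).round(5),len(Q))
print("rim x from brass low percentiles",np.percentile(Q[:,0],[.5,2,5]).round(4))
im=p["color"][225:300,270:380]; cv2.imwrite("pics/c1.png",cv2.resize(im,(770,525),interpolation=cv2.INTER_CUBIC))
E
```

```text
face x@y-.1,z.05 0.5991 yaw -6.13 tilt 0.14 inliers 1331 1556
 no tilt 0.5991 -6.14
left edge yaw 1.23 y@.6 -0.145
0.02 149 [-0.1425 -0.0591]
0.035 153 [-0.1425 -0.0589]
0.05 166 [-0.1424 -0.0628]
0.065 214 [-0.1426 -0.0682]
0.08 423 [-0.1423 -0.0739]
-5.5 [-0.0997 -0.0007] 0.00059 798
-6 [-0.0997 -0.0007] 0.00059 798
-6.5 [-0.0997 -0.0007] 0.00058 798
rim x from brass low percentiles [0.5798 0.5805 0.581 ]
```

View pics/c1.png

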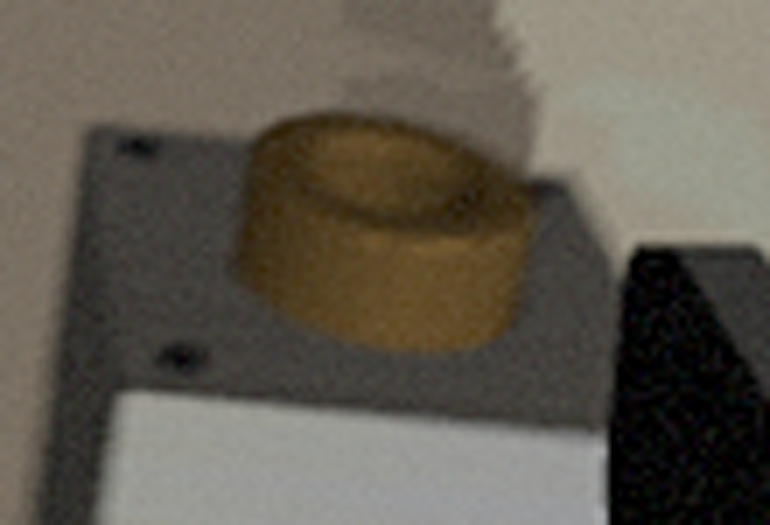

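```bash
python3 - <<'E'
from h import *
p=dict(np.load("w3.npz")); C,ok=cloud(p)
T=np.array([.4448,-.0847,.1661]); R=np.array([[.1016,.9948,0],[.9948,-.1016,0],[0,0,-1.]])
L=(C-T)@R   # tool coords
m=ok&(abs(L[...,0])<.009)&(L[...,1]<-.02)&(L[...,1]>-.048)&(L[...,2]<.056)&(L[...,2]>.03); P=L[m]
print("handle top n",len(P),"z tool med",np.median(P[:,2]).round(4),"pitch deg",np.degrees(np.polyfit(P[:,1],P[:,2],1)[0]).round(2),"->axis",(np.median(P[:,2])+.011).round(4))
for a,b,r in((-.0545,-.0505,.016),(-.072,-.057,.0145)):
    m=ok&(abs(L[...,0])<.02)&(L[...,1]<b)&(L[...,1]>a)&(L[...,2]<.065)&(L[...,2]>.03); P=L[m]
    q=P[abs(P[:,0])<.003,2]; print(a,len(P),"top z",np.percentile(q,[10,50]).round(4) if len(q) else None,"->axis",np.median(q).round(4)+r,"x mid",np.percentile(P[:,0],[2,98]).round(4))
m=ok&(abs(L[...,0])<.02)&(L[...,1]<-.02)&(L[...,2]<.07); print("min y",np.percentile(L[m][:,1],[.3,1]).round(4))
for n in("side","scene"):
    p=env.get_image(n); C,ok=cloud(p); cv2.imwrite(f"pics/{n}3.png",p["color"])
    L=(C-T)@R
    m=ok&(abs(L[...,0])<.02)&(L[...,1]>.055)&(L[...,1]<.12)&(L[...,2]<.09)&(L[...,2]>.02); P=L[m]
    print(n,"go plug n",len(P),"tip y",P[:,1].max().round(4),"z top",np.percentile(P[:,2],[2,10]).round(4),"x",np.percentile(P[:,0],[2,98]).round(4))
    for q in env.place_of(p,"go_tip")[:1]: print(q["score"],q["uv"], "pred", proj(p,T+R@np.array([0,.095,.0562])), proj(p,T+R@np.array([0,.095,.054])))
E
```

```text
handle top n 3470 z tool med 0.0452 pitch deg -0.1 ->axis 0.0562
-0.0545 1041 top z [0.0397 0.0407] ->axis 0.0567 x mid [-0.0151  0.0143]
-0.072 3756 top z [0.0411 0.042 ] ->axis 0.0565 x mid [-0.014  0.013]
min y [-0.0717 -0.0717]
side go plug n 190 tip y 0.1005 z top [0.0425 0.046 ] x [-0.0011  0.0158]
0.91 [242.4, 163.3] pred [[245.34837006 164.5793065 ]] [[245.32381854 163.79902221]]
scene go plug n 136 tip y 0.0975 z top [0.044  0.0449] x [-0.0041  0.0162]
0.55 [263.1, 158.2] pred [[264.18387506 159.46401614]] [[264.18736863 158.74753215]]
```

Request:
carry_out(increments=[0.0008,0,0.01,0.3,-1,0,0,0.01,0,-1,0,0,0.01,0,-1,0,0,0.01,0,-1,0,0,0.01,0,-1,0,0,0.01,0,-1,0,0.005,0,0,-1,0,0.005,0,0,-1,0,0.005,0,0,-1,0,0.005,0,0,-1,0,0.005,0,0,-1,0,0,0,0,-1,0,0,0,0,-1,0,0,0,0,-1])

```text
clock: 9.25
tool_pos: [0.4696, -0.0865, 0.1061]
tool_rot: [-2.34, -2.096, 0.0]
force: [0.1, -0.5, -3.5]
grip_width: 0.0207
```

```bash
python3 - <<'E'
from h import *
o=env.get_obs(); print({k:np.round(o[k],4) for k in ["clock","tool_pos","force","moment"]}); R=cv2.Rodrigues(o["tool_rot"])[0]; T=o["tool_pos"]
print(R.round(4), "axis y at tcp x", -.0997-.1076*(T[0]-.59), "tip", T+R@[0,.0955,.0562])
ims=[]
for n,(u,v) in (("side",(228,172)),("scene",(255,165))):
    p=env.get_image(n); im=p["color"][v-45:v+45,u-60:u+60]
    ims.append(cv2.resize(im,(600,450)))
cv2.imwrite("pics/v4.png",cv2.resize(np.hstack(ims),(800,300),interpolation=cv2.INTER_AREA))
E
```

```text
{'clock': np.float64(9.25), 'tool_pos': array([ 0.4696, -0.0865,  0.1061]), 'force': array([ 0.1492, -0.4506, -3.54  ]), 'moment': array([-0.0503,  0.1117, -0.044 ])}
[[ 1.094e-01  9.940e-01 -2.000e-04]
 [ 9.940e-01 -1.094e-01  1.000e-04]
 [ 0.000e+00 -2.000e-04 -1.000e+00]] axis y at tcp x -0.08674270108076751 tip [ 0.56449647 -0.0969493   0.04992188]
```

View pics/v4.png

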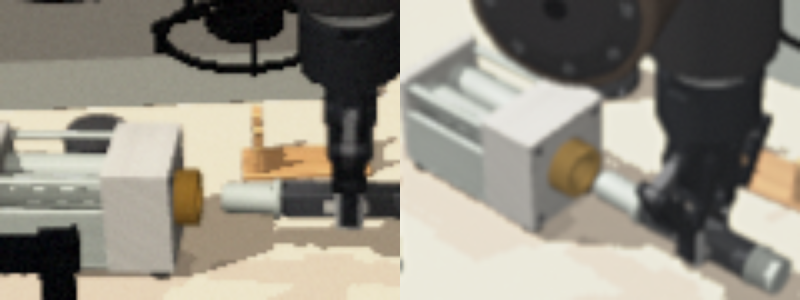

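Well aligned: the go plug, right end at (225,197), faces the brass bushing at (190,195). I'll enter slowly.

Request:
carry_out(increments=[0,0.003,0,0,-1,0,0.003,0,0,-1,0,0.003,0,0,-1,0,0.003,0,0,-1,0,0.002,0,0,-1,0,0.002,0,0,-1,0,0.002,0,0,-1,0,0.001,0,0,-1,0,0,0,0,-1,0,0,0,0,-1])

```text
clock: 10.18
tool_pos: [0.4886, -0.0885, 0.1061]
tool_rot: [-2.339, -2.097, 0.0]
force: [-0.3, 0.2, -2.5]
grip_width: 0.0209
```

Request:
carry_out(increments=[0,0.001,0,0,-1,0,0.001,0,0,-1,0,0.001,0,0,-1,0,0.001,0,0,-1,0,0.001,0,0,-1,0,0.001,0,0,-1,0,0,0,0,-1,0,0,0,0,-1])

```text
clock: 10.85
tool_pos: [0.4947, -0.0892, 0.1061]
tool_rot: [-2.339, -2.097, 0.0]
force: [-0.2, -0.3, -3.2]
grip_width: 0.0209
```

Request:
carry_out(increments=[0,0.002,0,0,-1,0,0.002,0,0,-1,0,0.002,0,0,-1,0,0.002,0,0,-1,0,0.002,0,0,-1,0,0.002,0,0,-1,0,0.002,0,0,-1,0,0.002,0,0,-1,0,0.002,0,0,-1,0,0.002,0,0,-1,0,0,0,0,-1])

```text
clock: 11.77
tool_pos: [0.515, -0.0914, 0.1061]
tool_rot: [2.339, 2.097, 0.0]
force: [0.5, -0.3, -2.6]
grip_width: 0.0207
```

Request:
carry_out(increments=[0,0.001,0,0,-1,0,0.001,0,0,-1,0,0.001,0,0,-1,0,0.001,0,0,-1,0,0.001,0,0,-1,0,0.001,0,0,-1,0,0.001,0,0,-1,0,0,0,0,-1])

```text
clock: 12.43
tool_pos: [0.5217, -0.0921, 0.1061]
tool_rot: [2.339, 2.097, 0.0]
force: [-0.0, 0.7, -3.0]
grip_width: 0.0211
```

Request:
carry_out(increments=[0,0.001,0,0,-1,0,0.001,0,0,-1,0,0.001,0,0,-1,0,0,0,0,-1])

```text
clock: 12.77
tool_pos: [0.5247, -0.0924, 0.1061]
tool_rot: [2.339, 2.097, 0.0]
force: [0.2, 0.5, -3.0]
grip_width: 0.0209
```

Request:
carry_out(increments=[0,0.001,0,0,-1,0,0.001,0,0,-1,0,0.001,0,0,-1,0,0,0,0,-1])

```text
clock: 13.1
tool_pos: [0.5267, -0.0928, 0.1058]
tool_rot: [-2.339, -2.096, 0.002]
force: [-3.5, 0.9, -1.9]
grip_width: 0.021
```

Request:
carry_out(increments=[0,0.0007,0,0,-1,0,0.0006,0,0,-1,0,0,0,0,-1,0,0,0,0,-1])

```text
clock: 13.43
tool_pos: [0.5269, -0.093, 0.1056]
tool_rot: [-2.338, -2.095, 0.004]
force: [-7.7, 2.5, 1.5]
grip_width: 0.0206
```

Request:
carry_out(increments=[0,0,0,0,-1,0,0,0,0,-1,0,0,0,0,-1,0,0,0,0,-1,0,0,0,0,-1,0,0,0,0,-1,0,0,0,0,-1,0,0,0,0,-1,0,0,0,0,-1,0,0,0,0,-1])

```text
clock: 14.27
tool_pos: [0.5269, -0.093, 0.1056]
tool_rot: [-2.338, -2.095, 0.004]
force: [-6.9, 3.4, 1.3]
grip_width: 0.0208
```

```bash
python3 - <<'E'
from h import *
o=env.get_obs(); print({k:np.round(o[k],4) for k in ["clock","tool_pos","force","moment"]}); R=cv2.Rodrigues(o["tool_rot"])[0]; print(R.round(4))
ims=[]
for n,(u,v) in (("side",(222,178)),("scene",(250,168))):
    p=env.get_image(n); im=p["color"][v-30:v+30,u-40:u+40]
    ims.append(cv2.resize(im,(400,300),interpolation=cv2.INTER_CUBIC))
cv2.imwrite("pics/v5.png",np.hstack(ims))
E
```

```text
{'clock': np.float64(14.2667), 'tool_pos': array([ 0.5269, -0.093 ,  0.1056]), 'force': array([-6.9118,  3.4163,  1.2568]), 'moment': array([0.9849, 2.396 , 0.0727])}
[[ 1.096e-01  9.940e-01 -3.600e-03]
 [ 9.940e-01 -1.096e-01 -0.000e+00]
 [-4.000e-04 -3.600e-03 -1.000e+00]]
```

View pics/v5.png

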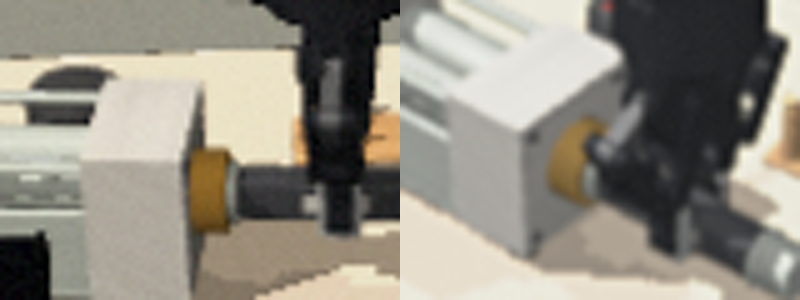

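The go end is home: the collar bears on the bushing at (230,190), and it was held at about 7–8 N for roughly 0.9 s. I'll draw it out straight, then lift.

Request:
carry_out(increments=[0,-0.001,0,0,-1,0,-0.002,0,0,-1,0,-0.003,0,0,-1,0,-0.004,0,0,-1,0,-0.004,0,0,-1,0,-0.004,0,0,-1,0,-0.004,0,0,-1,0,-0.004,0,0,-1,0,-0.004,0,0,-1,0,-0.004,0,0,-1,0,-0.004,0,0,-1,0,-0.005,0,0,-1,0,-0.006,0,0,-1,0,-0.006,0,0,-1,0,-0.008,0,0,-1,0,0,0,0,-1,0,0,0,0,-1])

```text
clock: 15.78
tool_pos: [0.4657, -0.086, 0.1063]
tool_rot: [2.339, 2.097, 0.0]
force: [0.5, 0.4, -2.4]
grip_width: 0.0212
```

Request:
carry_out(increments=[0,0,-0.02,0,-1,0,0,-0.02,0,-1,0,0,0,-7,-1,0,0,0,-7,-1,0,0,0,-7,-1,0,0,0,-7,-1,0,0,0,-7,-1,0,0,0,-7,-1,0,0,0,-7,-1,0,0,0,-7,-1,0,0,0,-7,-1,0,0,0,-7,-1,0,0,0,-7,-1,0,0,0,-7,-1,0,0,0,-7,-1,0,0,0,-7,-1,0,0,0,-7,-1,0,0,0,-7,-1,0,0,0,-7,-1,0,0,0,-7,-1])

```text
clock: 17.45
tool_pos: [0.4665, -0.086, 0.1462]
tool_rot: [-0.815, 3.033, -0.0]
force: [0.2, -0.3, -3.4]
grip_width: 0.021
```

Request:
carry_out(increments=[0,0,0,-7,-1,0,0,0,-7,-1,0,0,0,-7,-1,0,0,0,-7,-1,0,0,0,-7,-1,0,0,0,-7,-1,0,0,0,-7,-1,0,0,0,-5,-1,0,0,0,0,-1,0,0,0,0,-1,0,0,0,0,-1])

```text
clock: 18.37
tool_pos: [0.4663, -0.086, 0.1461]
tool_rot: [-2.093, 2.343, -0.0]
force: [-0.0, 0.8, -2.7]
grip_width: 0.021
```

```bash
python3 - <<'E'
from h import *
o=env.get_obs(); print({k:np.round(o[k],4) for k in ["clock","joints","tool_pos","force","moment"]}); R=cv2.Rodrigues(o["tool_rot"])[0]; T=o["tool_pos"]
print(R.round(4),"yaw fwd",np.degrees(np.arctan2(-R[1,1],-R[0,1])).round(2),"axis y",(-.0997-.1076*(T[0]-.59)).round(4))
# gauge in tool frame from wrist (go end visible now)
p=env.get_image("wrist"); C,ok=cloud(p); L=(C-T)@R
m=ok&(abs(L[...,0])<.009)&(abs(L[...,1])>.02)&(abs(L[...,1])<.048)&(L[...,2]<.056)&(L[...,2]>.03); P=L[m]
print("handle n",len(P),P[:,1].min().round(3),P[:,1].max().round(3),"axis z",(np.median(P[:,2])+.011).round(4),"pitch",np.degrees(np.polyfit(P[:,1],P[:,2],1)[0]).round(2))
s=np.sign(np.median(P[:,1])); xs=[];ys=[]
for a in np.arange(.02,.1,.006):
    q=L[ok&(abs(L[...,0])<.02)&(abs(s*L[...,1]-a)<.003)&(L[...,2]<.062)&(L[...,2]>.03)]
    if len(q)>20: print(round(s*a,3),len(q),np.percentile(q[:,0],[2,98]).round(4),"mid",np.percentile(q[:,0],[2,98]).mean().round(4))
cv2.imwrite("pics/w6.png",p["color"])
E
```

```text
{'clock': np.float64(18.3667), 'joints': array([ 2.3400e-01,  2.0090e-01, -6.2720e-01,  1.0000e-04, -7.4260e-01,
        1.2244e+00]), 'tool_pos': array([ 0.4663, -0.086 ,  0.1461]), 'force': array([-0.0375,  0.845 , -2.6934]), 'moment': array([ 0.0056,  0.0339, -0.0103])}
[[-1.120e-01 -9.937e-01  1.000e-04]
 [-9.937e-01  1.120e-01 -0.000e+00]
 [ 0.000e+00 -1.000e-04 -1.000e+00]] yaw fwd -6.43 axis y -0.0864
handle n 4856 -0.048 0.039 axis z 0.0561 pitch 0.35
-0.02 815 [-0.0096  0.0114] mid 0.0009
-0.026 847 [-0.0094  0.0112] mid 0.0009
-0.032 901 [-0.0097  0.011 ] mid 0.0007
-0.038 933 [-0.0095  0.0112] mid 0.0009
-0.044 830 [-0.0098  0.0114] mid 0.0008
-0.05 1502 [-0.0137  0.0154] mid 0.0008
-0.056 1339 [-0.0128  0.0145] mid 0.0008
-0.062 1402 [-0.0128  0.0142] mid 0.0007
-0.068 1405 [-0.0124  0.0141] mid 0.0009
```

Request:
carry_out(increments=[0,0,0.01,-0.3,-1,0,0,0.01,0,-1,0,0,0.01,0,-1,0,0,0.01,0,-1,0,-0.005,0,0,-1,0,-0.005,0,0,-1,0,-0.005,0,0,-1,0,-0.005,0,0,-1,0,-0.005,0,0,-1,0,-0.004,0,0,-1,0,-0.003,0,0,-1,0,-0.002,0,0,-1,0,-0.002,0,0,-1,0,0,0,0,-1,0,0,0,0,-1])

```text
clock: 19.67
tool_pos: [0.5018, -0.0898, 0.1061]
tool_rot: [2.103, -2.334, -0.0]
force: [-0.1, 0.1, -2.4]
grip_width: 0.0207
```

```bash
python3 - <<'E'
from h import *
o=env.get_obs(); print({k:np.round(o[k],4) for k in ["clock","tool_pos","force","moment"]}); R=cv2.Rodrigues(o["tool_rot"])[0]; T=o["tool_pos"]
print(R.round(4),"yaw fwd",np.degrees(np.arctan2(-R[1,1],-R[0,1])).round(2),"axis y",(-.0997-.1076*(T[0]-.59)).round(4))
p=env.get_image("wrist"); C,ok=cloud(p); hsv=cv2.cvtColor(p["color"],cv2.COLOR_BGR2HSV); L=(C-T)@R
b=ok&(hsv[...,1]>110)&(hsv[...,0]>8)&(hsv[...,0]<30)&(abs(L[...,0])<.03)&(L[...,1]<-.07)&(L[...,1]>-.11)&(L[...,2]<.07)&(L[...,2]>.02)
print("brass n",b.sum(), np.percentile(L[b],[2,50,98],axis=0).round(4) if b.sum() else "")
for a in np.arange(.03,.1,.006):
    k=ok&(abs(L[...,0])<.024)&(abs(-L[...,1]-a)<.003)&(L[...,2]<.056)&(L[...,2]>.025)
    q=L[k]
    if len(q)>20: print(-round(a,3),len(q),"x",np.percentile(q[:,0],[2,98]).round(4),"mid",np.percentile(q[:,0],[2,98]).mean().round(4),"top z",np.percentile(q[abs(q[:,0])<.004,2],30).round(4))
cv2.imwrite("pics/w7.png",p["color"])
E
```

```text
{'clock': np.float64(19.6667), 'tool_pos': array([ 0.5018, -0.0898,  0.1061]), 'force': array([-0.1273,  0.0611, -2.441 ]), 'moment': array([-0.0002, -0.0526,  0.0148])}
[[-1.040e-01 -9.946e-01 -2.000e-04]
 [-9.946e-01  1.040e-01  0.000e+00]
 [-0.000e+00  2.000e-04 -1.000e+00]] yaw fwd -5.97 axis y -0.0902
brass n 8574 [[-0.018  -0.0986  0.0335]
 [ 0.0012 -0.0903  0.0365]
 [ 0.0203 -0.0817  0.0581]]
-0.03 880 x [-0.0096  0.0111] mid 0.0008 top z 0.0448
-0.036 908 x [-0.0096  0.0113] mid 0.0009 top z 0.0448
-0.042 978 x [-0.0095  0.0111] mid 0.0008 top z 0.0448
-0.048 1104 x [-0.0138  0.0153] mid 0.0008 top z 0.0403
-0.054 1433 x [-0.013   0.0147] mid 0.0008 top z 0.0416
-0.06 1390 x [-0.0127  0.0143] mid 0.0008 top z 0.0417
-0.066 1454 x [-0.0127  0.0145] mid 0.0009 top z 0.0417
-0.072 323 x [-0.0117  0.0137] mid 0.001 top z 0.0427
-0.084 2561 x [-0.018   0.0206] mid 0.0013 top z 0.0342
-0.09 2874 x [-0.018   0.0207] mid 0.0013 top z 0.0341
-0.096 4983 x [-0.0227  0.0226] mid -0.0001 top z 0.0335
```

View pics/w7.png

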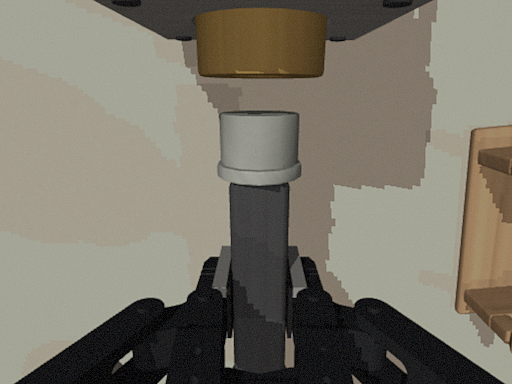

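Seen from the wrist camera, the no-go plug (259,140) and the bushing (261,45) are aligned to about 0.4 mm sideways and 0.1 mm in height, with a gap of about 8 mm.

Request:
carry_out(increments=[0.0004,-0.002,0,0,-1,0,-0.002,0,0,-1,0,-0.001,0,0,-1,0,-0.001,0,0,-1,0,-0.001,0,0,-1,0,0,0,0,-1])

```text
clock: 20.22
tool_pos: [0.5091, -0.0909, 0.1061]
tool_rot: [-2.103, 2.334, -0.0]
force: [-0.3, -0.5, -2.2]
grip_width: 0.0208
```

Request:
carry_out(increments=[0,-0.001,0,0,-1,0,-0.001,0,0,-1,0,0,0,0,-1])

```text
clock: 20.47
tool_pos: [0.511, -0.0911, 0.1061]
tool_rot: [-2.103, 2.334, -0.0]
force: [0.2, -0.5, -2.9]
grip_width: 0.0211
```

Request:
carry_out(increments=[0,-0.001,0,0,-1,0,-0.001,0,0,-1,0,0,0,0,-1])

```text
clock: 20.72
tool_pos: [0.513, -0.0913, 0.1061]
tool_rot: [-2.103, 2.334, -0.0]
force: [0.4, 0.4, -2.6]
grip_width: 0.0209
```

Request:
carry_out(increments=[0,-0.001,0,0,-1,0,0,0,0,-1])

```text
clock: 20.88
tool_pos: [0.5138, -0.0914, 0.106]
tool_rot: [2.103, -2.334, -0.0]
force: [0.5, 0.3, -2.2]
grip_width: 0.0208
```

Request:
carry_out(increments=[0,-0.001,0,0,-1,0,0,0,0,-1])

```text
clock: 21.05
tool_pos: [0.5139, -0.0916, 0.1058]
tool_rot: [2.102, -2.333, -0.002]
force: [-3.1, 0.2, -1.3]
grip_width: 0.021
```

Contact at the expected depth. I'll raise it to about 8 N and hold.

Request:
carry_out(increments=[0,-0.0007,0,0,-1,0,-0.0006,0,0,-1,0,0,0,0,-1,0,0,0,0,-1])

```text
clock: 21.38
tool_pos: [0.5141, -0.0917, 0.1055]
tool_rot: [2.1, -2.332, -0.004]
force: [-6.8, 2.6, 0.5]
grip_width: 0.0207
```

Request:
carry_out(increments=[0,0,0,0,-1,0,0,0,0,-1,0,0,0,0,-1,0,0,0,0,-1,0,0,0,0,-1,0,0,0,0,-1,0,0,0,0,-1,0,0,0,0,-1,0,0,0,0,-1,0,0,0,0,-1])

```text
clock: 22.22
tool_pos: [0.5141, -0.0917, 0.1055]
tool_rot: [2.1, -2.332, -0.004]
force: [-7.7, 3.7, 0.5]
grip_width: 0.0209
```

```bash
python3 - <<'E'
from h import *
o=env.get_obs(); print({k:np.round(o[k],4) for k in ["clock","tool_pos","force","moment"]}); R=cv2.Rodrigues(o["tool_rot"])[0]; T=o["tool_pos"]
p=env.get_image("wrist"); C,ok=cloud(p); L=(C-T)@R
for a in np.arange(.054,.096,.006):
    q=L[ok&(abs(L[...,0])<.024)&(abs(-L[...,1]-a)<.003)&(L[...,2]<.056)&(L[...,2]>.025)]
    if len(q)>20: print(-round(a,3),len(q),"mid x",np.percentile(q[:,0],[2,98]).mean().round(4),"top z",np.percentile(q[abs(q[:,0])<.004,2],30).round(4))
E
```

```text
{'clock': np.float64(22.2167), 'tool_pos': array([ 0.5141, -0.0917,  0.1055]), 'force': array([-7.7237,  3.6679,  0.5045]), 'moment': array([1.0229, 2.4081, 0.0973])}
-0.054 1439 mid x 0.0008 top z 0.0415
-0.06 1384 mid x 0.0007 top z 0.0416
-0.066 1393 mid x 0.0007 top z 0.0414
-0.072 2233 mid x 0.0007 top z 0.0334
-0.078 2596 mid x 0.0007 top z 0.0333
-0.084 3193 mid x -0.0 top z 0.0331
```

The no-go end is refused, central within 0.1 mm sideways, and was held about 1 s at 7–8 N. I'll back off, lift, and turn back to the original heading for the rest.

Request:
carry_out(increments=[0,0.001,0,0,-1,0,0.002,0,0,-1,0,0.003,0,0,-1,0,0.005,0,0,-1,0,0.007,0,0,-1,0,0.008,0,0,-1,0,0.008,0,0,-1,0,0.008,0,0,-1,0,0.008,0,0,-1,0,0.005,0,0,-1,0,0,-0.01,0,-1,0,0,-0.02,0,-1,0,0,-0.02,0,-1,0,0,-0.02,0,-1,0,0,0,7.1,-1,0,0,0,7.1,-1,0,0,0,7.1,-1,0,0,0,7.1,-1,0,0,0,7.1,-1,0,0,0,7.1,-1])

```text
clock: 23.93
tool_pos: [0.461, -0.0859, 0.1761]
tool_rot: [-1.103, 2.942, 0.0]
force: [-0.0, -0.4, -3.5]
grip_width: 0.0209
```

Request:
carry_out(increments=[0,0,0,7.1,-1,0,0,0,7.1,-1,0,0,0,7.1,-1,0,0,0,7.1,-1,0,0,0,7.1,-1,0,0,0,7.1,-1,0,0,0,7.1,-1,0,0,0,7.1,-1,0,0,0,7.1,-1,0,0,0,7.1,-1,0,0,0,7.1,-1,0,0,0,7.1,-1,0,0,0,7.1,-1,0,0,0,7.1,-1,0,0,0,7.1,-1,0,0,0,7.1,-1,0,0,0,7.1,-1,0,0,0,7.1,-1,0,0,0,4,-1,0,0,0,0,-1])

```text
clock: 25.6
tool_pos: [0.461, -0.0859, 0.1761]
tool_rot: [-2.232, -2.211, 0.0]
force: [0.5, -0.4, -2.7]
grip_width: 0.0207
```

```bash
python3 - <<'E'
from h import *
o=env.get_obs(); print({k:np.round(o[k],4) for k in ["clock","joints","tool_pos","force","grip_width"]}); R=cv2.Rodrigues(o["tool_rot"])[0]; T=o["tool_pos"]
print(R.round(4),"yaw",np.degrees(np.arctan2(R[1,1],R[0,1])).round(2)); print("shift",(R.T@(np.array([.4905,-.2279,.0972])-T)).round(4))
E
```

```text
{'clock': np.float64(25.6), 'joints': array([ 0.2371,  0.1495, -0.6032, -0.    , -0.8182, -1.8172]), 'tool_pos': array([ 0.461 , -0.0859,  0.1761]), 'force': array([ 0.4546, -0.4124, -2.6793]), 'grip_width': np.float64(0.0207)}
[[ 9.4e-03  1.0e+00 -1.0e-04]
 [ 1.0e+00 -9.4e-03  0.0e+00]
 [ 0.0e+00 -1.0e-04 -1.0e+00]] yaw -0.54
shift [-0.1417  0.0308  0.0789]
```

Request:
carry_out(increments=[-0.0142,0.0031,0,-0.2,-1,-0.0142,0.0031,0,0,-1,-0.0142,0.0031,0,0,-1,-0.0142,0.0031,0,0,-1,-0.0142,0.0031,0,0,-1,-0.0142,0.0031,0,0,-1,-0.0142,0.0031,0,0,-1,-0.0142,0.0031,0,0,-1,-0.0142,0.0031,0,0,-1,-0.0139,0.0029,0,0,-1,0,0,0.0125,0,-1,0,0,0.0125,0,-1,0,0,0.0125,0,-1,0,0,0.0125,0,-1,0,0,0,0,-1,0,0,0,0,-1])

```text
clock: 26.93
tool_pos: [0.4912, -0.2277, 0.1257]
tool_rot: [-2.222, -2.22, 0.002]
force: [0.4, 0.4, -0.9]
grip_width: 0.0211
```

```bash
python3 - <<'E'
from h import *
o=env.get_obs(); print({k:np.round(o[k],4) for k in ["clock","tool_pos","force","grip_width"]}); R=cv2.Rodrigues(o["tool_rot"])[0]; T=o["tool_pos"]
print("yaw",np.degrees(np.arctan2(R[1,1],R[0,1])).round(2)); print("shift",(R.T@(np.array([.4905,-.2279,.0972])-T)).round(4))
p=env.get_image("wrist"); cv2.imwrite("pics/w8.png",p["color"][60:384,100:420])
p=env.get_image("scene"); cv2.imwrite("pics/s8.png",cv2.resize(p["color"][120:220,230:390],(640,400)))
E
```

```text
{'clock': np.float64(26.9333), 'tool_pos': array([ 0.4912, -0.2277,  0.1257]), 'force': array([ 0.3926,  0.3986, -0.9194]), 'grip_width': np.float64(0.0211)}
yaw -0.05
shift [-0.0002 -0.0007  0.0285]
```

View pics/w8.png

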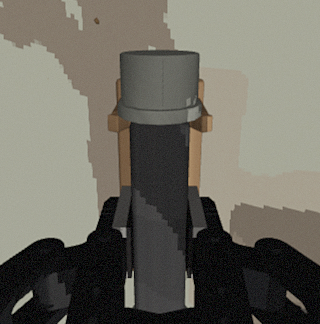

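Request:
carry_out(increments=[0,-0.0006,0.004,0.3,-1,0,0,0.004,0,-1,0,0,0.004,0,-1,0,0,0.004,0,-1,0,0,0.004,0,-1,0,0,0.003,0,-1,0,0,0.002,0,-1,0,0,0,0,-1])

```text
clock: 27.7
tool_pos: [0.4909, -0.2277, 0.1005]
tool_rot: [-2.23, -2.212, 0.001]
force: [0.2, -0.3, -3.2]
grip_width: 0.0209
```

Request:
carry_out(increments=[0,0,0.001,0,-1,0,0,0.001,0,-1,0,0,0.001,0,-1,0,0,0,0,-1,0,0,0,0,-1])

```text
clock: 28.12
tool_pos: [0.4912, -0.2277, 0.0981]
tool_rot: [2.23, 2.212, 0.0]
force: [-1.0, -0.2, -2.5]
grip_width: 0.0208
```

Request:
carry_out(increments=[0,0,0.001,0,-1,0,0,0,0,-1,0,0,0,0,-1])

```text
clock: 28.37
tool_pos: [0.4913, -0.2278, 0.0973]
tool_rot: [2.23, 2.212, 0.0]
force: [-0.4, -0.0, -1.2]
grip_width: 0.0208
```

Request:
carry_out(increments=[0,0,0.0005,0,-1,0,0,0,0,-0.4,0,0,0,0,-0.4,0,0,0,0,-0.3,0,0,0,0,-0.2,0,0,0,0,0,0,0,0,0,0.3,0,0,0,0,0.6,0,0,0,0,0.6,0,0,0,0,0.6,0,0,0,0,0.6])

```text
clock: 29.28
tool_pos: [0.4911, -0.2278, 0.0966]
tool_rot: [-2.23, -2.212, 0.0]
force: [-0.3, 0.5, 0.3]
grip_width: 0.0683
```

Request:
carry_out(increments=[0,0,-0.006,0,0.6,0,0,-0.01,0,0.6,0,0,-0.015,0,0.6,0,0,-0.02,0,0.6,0,0,-0.02,0,0.6,0,0,-0.02,0,0.6,0,0,-0.02,0,0.6,0,0,0,0,0.6,0,0,0,0,0.6])

```text
clock: 30.03
tool_pos: [0.4918, -0.2278, 0.2099]
tool_rot: [2.228, 2.21, 0.004]
force: [0.1, -0.1, -0.1]
grip_width: 0.0685
```

```bash
python3 - <<'E'
from h import *
o=env.get_obs(); print({k:np.round(o[k],4) for k in ["clock","tool_pos","force","grip_width"]})
p=env.get_image("wrist"); C,ok=cloud(p); X,Y,Z=C[...,0],C[...,1],C[...,2]
m=ok&(X>.445)&(X<.535)&(abs(Y+.228)<.009)&(Z>.03)&(Z<.07); P=C[m]
print("handle top z",np.median(P[:,2]).round(4),"pitch",np.degrees(np.polyfit(P[:,0],P[:,2],1)[0]).round(2))
m=ok&(X>.38)&(X<.63)&(abs(Y+.225)<.02)&(Z>.03)&(Z<.07); print("x range",np.percentile(C[m][:,0],[.5,99.5]).round(4))
cv2.imwrite("pics/w9.png",p["color"])
for n in ("scene",):
    p=env.get_image(n); C,ok=cloud(p)
    for t in ("timer","spice_box","match_tin"):
        q=env.place_of(p,t)[:1]; print(t,[(round(a["score"],2),np.round(a["uv"],1)) for a in q])
E
```

```text
{'clock': np.float64(30.0333), 'tool_pos': array([ 0.4918, -0.2278,  0.2099]), 'force': array([ 0.1359, -0.0787, -0.1222]), 'grip_width': np.float64(0.0685)}
handle top z 0.0519 pitch -0.06
x range [0.4194 0.583 ]
timer [(0.77, array([257.9, 145.2]))]
spice_box [(0.84, array([278.5, 242.7]))]
match_tin [(0.62, array([264.4, 270.1]))]
```

View pics/w9.png

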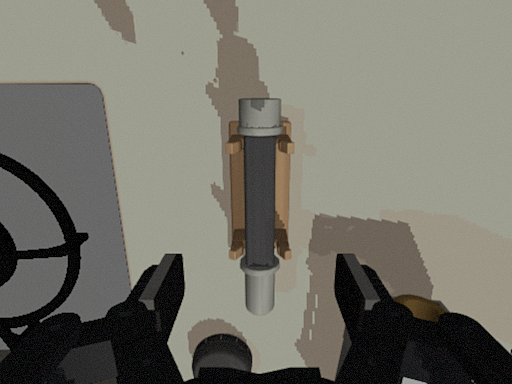

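The gauge lies level in both forks: the handle runs through the uprights at rows 145 and 250, with the collars outside them. Its top is at 0.0519 m, against 0.052 m nominal, and the robot is clear. Handing in.

```bash
python3 -c "
from plant import env
print(env.close_job())"
```

```text
the job is handed in; nothing more can be done
None
```

I checked the bushing with both ends of the gauge, laid the gauge back in its rest, and handed the job in at about 30 s. The hand-in call gives no verdict.

- **Go end:** it slid in freely until the collar bore on the rim. I held it there about 0.9 s at 7–8 N (up to 8.1 N if sideways force is counted), and a picture showed the collar seated.
- **No-go end:** I pushed it squarely against the mouth for about 1 s at 7–8.6 N, and it did not enter. It touched where the go contact implied the rim should be. Wrist-camera depth showed plug and bushing centred within 0.1 mm sideways and level within 0.1 mm just before contact.
- **Gauge back in the rest:** it lies level in both forks, the same way round as before. Its top measured 51.9 mm, against 52 mm expected.
- **Other things:** the robot was clear of everything at hand-in. The timer, spice box and match tin show at the same image places as at the start, within 2 to 3 pixels, which is about the network's scatter.

**Small disagreements:**
- The side and scene cameras placed things up to about 5 mm away from the wrist camera, so I relied on the wrist camera and touch.
- During both pushes the wrist showed about 3 N sideways and a 4 N change in vertical force on top of the push.

The forces come from readings at the end of each move, so any brief peak between readings was not seen.

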